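# Load the rinse rack and hold the rinse paddle half down

### The job

Stand the upside-down round tumbler and the upside-down square canister, still mouth down, in the rinse-rack nests that match their shapes; set them down without dropping them, let go of them and leave the other things on the counter where they are. Then press the rinse valve's spring paddle with the fingers to half its travel, where the middle of its pad is level with the top of the gauge plate beside it, never going near the bottom stop. Finish while still holding the paddle there: it springs up if released, so do not let go.

Things in the scene. Friction and masses are not known exactly. Their poses are not given: they have to be found in the camera images.
- tumbler_center (a point): Round straight-sided clear glass tumbler, 60 mm diameter, 80 mm tall, about 0.2 kg, loose, standing mouth down on the counter (closed end up). This point is its centre, 40 mm above its underside; its z axis points up while it stands mouth down.
- canister_center (a point): Square brushed-metal canister, 51 x 51 mm, 80 mm tall, about 0.2 kg, loose, standing mouth down on the counter (closed end up). This point is its centre, 40 mm above its underside; x and y axes are square to its flat sides, z up while mouth down.
- round_floor (a point): Centre of the floor of the round nest: a steel ring of 68 mm inner and 76 mm outer diameter, lip 14 mm above this point. It is one of three nests in a row at 105 mm pitch on the low slotted stainless rinse rack (330 mm long, 104 mm deep; nest floors 28 mm above the counter); which nest is where on the rack varies. The rack is fixed. The x axis points across the rack (its depth), y along its row.
- square_floor (a point): Centre of the floor of the square nest on the same rack: a square steel frame, 59 x 59 mm inside, 67 mm outside, lip 14 mm above this point. x axis across the rack, y along its row, sides square to these axes. A third, oblong nest (76 x 40 mm inside) on the rack stays empty.
- paddle (a joint): Angle of the rinse valve's spring paddle (rad): 0 at rest (level), grows as it is pressed down, 0.5 at the bottom stop, 0.25 is half travel. A return spring raises it: at the pad about 3 N to start, 7 N at half, 11 N at the bottom. The valve is fixed to the counter, a steel stand (two uprights up to 112 mm high) to the right of the rack.
- paddle_pad (a point): Centre of the top face of the paddle's pad, a square black rubber plate 56 x 56 mm, 12 mm thick, on a steel lever, 98 mm above the counter at rest. It turns with the paddle; the hinge axis is level, 120 mm from this point along the pad's +x axis (away from the robot) and 8 mm below it, so half travel lowers this point by 30 mm and full travel by 58 mm. Push it from above.
- gauge_top (a point): Middle of the top edge of the gauge plate, a fixed upright metal plate 36 mm wide and 5 mm thick beside the pad (43 mm to the left of the pad's centre line), 68 mm above the counter. The pad's top centre is level with it at half travel.
- brush: Small scrubbing brush, 90 x 38 mm, 30 mm high, lying between the tumbler and the canister; bystander. Origin under its centre.
- mug: Blue ceramic mug, 76 mm wide, 90 mm tall, near the basin at the left; bystander. Origin under its centre.
- ramekin: Small white bowl, 84 mm wide, 45 mm tall, near the robot at the right; bystander. Origin under its centre.
- soap: Clear soap bottle, 60 mm wide, 170 mm tall, beyond the gap between rack and valve; bystander. Origin under its centre.
- jar: Glass jar with steel lid, 70 mm wide, 95 mm tall, left of the rack; bystander. Origin under its centre.

How it is judged:
On the way, in this order (a step that is already met when the one before it is completed fails the run):
1. tumbler in the round nest and canister in the square nest, mouth down, let go (horizontal distance between tumbler_center and round_floor below 0.007 m and z of tumbler_center in the frame of round_floor between 0.03 and 0.044 m and angle between each of tumbler_center, canister_center's own z axis and vertical below 0.08 rad and contact force between the fingers and tumbler below 0.05 N and linear speed of each of tumbler, canister below 0.03 m/s and horizontal distance between canister_center and square_floor below 0.007 m and z of canister_center in the frame of square_floor between 0.03 and 0.044 m and contact force between the fingers and canister below 0.05 N), for 0.3 s.
2. paddle held by the fingers at about half travel (all of step 1 and value of joint paddle between 0.18 and 0.32 rad and contact force between the fingers and paddle above 2 N), for 0.5 s.
At the end, for the whole second after the job is handed in: The tumbler stands mouth down on the floor of the round nest and the canister on that of the square nest (within 7 mm of the centre, upright to 0.08 rad), both untouched and at rest; the fingers keep the paddle pressed (over 2 N) at 0.18 to 0.32 rad, half of its 0.5 rad travel being 0.25 (all of step 2); the arm keeps its last pose, push and grip.
It fails at once if the paddle is pushed close to its bottom stop (past 0.4 of 0.5 rad) (value of joint paddle above 0.4 rad).
It fails at once if the tumbler is dropped from more than about 25 mm (contact force between anything else and tumbler below 0.05 N and linear speed of tumbler above 0.7 m/s).
It fails at once if the canister is dropped from more than about 25 mm (contact force between anything else and canister below 0.05 N and linear speed of canister above 0.7 m/s).
It fails at once if a bystander (brush, mug, bowl, soap bottle or jar) is moved over 30 mm (distance of any of brush, mug, ramekin, soap, jar from where it was at the start of the episode above 0.03 m).
It also fails if it takes over 72 s, if anything falls off the work surface, if the arm or the gripper's body presses on something with over 40 N, if the wrist force passes 120 N, or if a joint passes its speed limit or range.

### The arm

A 6-joint arm with a two-finger parallel gripper is mounted at the origin on the work surface. World frame = base frame: x ahead of the robot, y to its left, z up, the work surface at z = 0. Lengths are in m, angles in rad, forces in N, time in s.
With the tool pointing down it reaches from about 0.425 to 0.95 m from the base axis. Payload 3.5 kg.
Tool frame: the origin (TCP) lies at the very end of the fingers, on their centre line; the grasp point (between the pads) lies 19 mm behind it (tcp_to_grasp is the distance from the TCP to the grasp point, in m); z points along the fingers, y is the direction in which the jaws open and shut (so a half turn about z gives the same grasp; the last joint's range is limited). The gripper opens to 85 mm and grips with 20 to 120 N. Pads are 22 mm wide; open, the fingers measure 114 mm over their backs; the gripper's body (76 mm by 85 mm) begins 54 mm behind the grasp point. The pads swing forward as they close: fully open they stand 13 mm farther back than shut.
Start: joints at [-1.305, 0.286, 1.577, -0, 1.279, -0.15], TCP at [0.273, -0.617, 0.231] pointing down, gripper open.
Joint ranges: [-2.77, 2.77], [-0.9, 2.22], [0.21, 2.48], [-1.53, 4.67], [0.24, 2.81], [-2.84, 2.84]. Speed limits (rad/s): [2.79, 2.79, 3.14, 3.14, 3.14, 3.14].

### API

Orientations are given as a unit quaternion [x, y, z, w].
In Python, from plant import * gives the robot as it stands. The module is installed in compiled form; this text tells all that it offers.
- The arm moves only by the tool arm_command, never from a script. Its argument "steps" is a list of rows, each a list of 3 entries, a list of its own where there are three numbers: the turn, a rotation vector about the tool's x, y, z in rad, then the shift along the tool's x, y, z in m, then the gripper command: -1 is shut, 1 is fully open, values between are in proportion. A call has 1 to 12 rows; each row is the pose to reach, as a shift and turn from the pose measured when the call began, along the tool's axes at that moment; what a row does not reach only later rows make up. A row lasts 1/8 s, in which the tool goes at most 62.5 mm and 10.7 degrees, less where a joint would pass 70% of its speed; a pose out of reach is approached as far as the arm can. A call with a gripper value outside its range is refused whole. The fingers move at their own pace and stop on an object; "force" is the grip in N (left out, the last holds). Time passes only in rows, so rows that repeat a pose let the fingers close. It gives the time, the measured TCP pose, the force and the opening at its end, in the units of the state.
- get_state(): the state, without advancing time (a new reading comes with each control period).
- read_camera(name): name is "scene" or "top" or "wrist"; returns a dict with "frame" (480x640x3 uint8, red, green, blue), "vfov" (degrees; the focal length in pixels is half the picture's height over the tangent of half this angle, whatever the lens; pixels are square), "cx", "cy" (the principal point, pixels), "position" and "rotation" of the camera in the world; the wrist camera has in their place "mount" (4x4, takes a point from camera to tool coordinates, whose origin is the TCP and whose axes are the flange's). Camera axes: x right, y up, looking along -z (the intrinsics and any distortion apply to the point x, -y, -z); pixel columns grow to the right and rows downward; lengths in m; the calibration is good to about 2 mm. A picture is of the moment at which its call begins: read the wrist's pose just before it. There is no depth.
- sign_off(): hands the job in, once; it reports no verdict.
The state is a dict: "time": time; "qpos": joint angles; "dq": joint speeds; "joint_efforts": joint torques, N m; "eef_pos": TCP position; "tcp_rot": TCP orientation; "contact_force": force on the tool from outside, world axes, zero at the start; "wrist_torque": the same for the moment, N m; "opening": opening from 0.0 (shut) to 1.0 (fully open).
Only numpy, scipy, OpenCV 4.12 (cv2) and the standard library are available. Lean on these libraries where they do the work, as an engineer would, in place of code of your own. Each camera call takes 0.05 s, during which the arm holds its last target.

## Working session

There is one attempt and no reset: what is moved stays moved. The work goes in short steps, Python scripts to look and compute and a tool call to move; the robot and the scene stay as the last step left them, time stands still between calls to the robot, and variables do not carry over. Pictures are saved under pics/ and viewed, and the job is handed in when it is done.

Besides the shell and the picture viewer there is one more tool, called after ">>>" in YAML: its name, and indented under it one key for each argument. arm_command: Moves the arm, as the interface text tells. Its arguments: {"type":"object","properties":{"steps":{"type":"array"},"force":{"type":"number"}},"required":["steps"]}

```bash
mkdir -p pics; cat > h.py <<'E'
from plant import *
import numpy as np, cv2
from scipy.spatial.transform import Rotation as R
def shot(n,f):
    s=get_state(); c=read_camera(n); cv2.imwrite('pics/'+f,c['frame'][:,:,::-1]); 
    np.save('pics/'+f[:-4]+'.npy',{'c':c,'s':s},allow_pickle=True); return c,s
def load(f):
    d=np.load('pics/'+f+'.npy',allow_pickle=True).item(); return d['c'],d['s']
def campose(c,s):
    if 'mount' in c:
        M=np.array(c['mount']); T=np.eye(4); T[:3,:3]=R.from_quat(s['tcp_rot']).as_matrix(); T[:3,3]=s['eef_pos']; X=T@M; return X[:3,:3],X[:3,3]
    r=np.array(c['rotation']); 
    if r.shape!=(3,3): r=R.from_quat(r).as_matrix()
    return r,np.array(c['position'])
def K(c): return 240/np.tan(np.radians(c['vfov'])/2)
def ray(c,s,u,v):
    r,p=campose(c,s); f=K(c); x,y=(u-c['cx'])/f,(v-c['cy'])/f
    dist=c.get('distortion')
    if dist is not None:
        q=cv2.undistortPoints(np.array([[[u,v]]],float),np.array([[f,0,c['cx']],[0,f,c['cy']],[0,0,1]]),np.array(dist,float))[0,0]; x,y=q
    d=r@np.array([x,-y,-1]); return p,d/np.linalg.norm(d)
def onz(c,s,u,v,z):
    p,d=ray(c,s,u,v); return p+d*(z-p[2])/d[2]
def proj(c,s,X):
    r,p=campose(c,s); q=r.T@(np.array(X,float)-p); f=K(c); x,y=q[0]/-q[2],-q[1]/-q[2]
    return f*x+c['cx'],f*y+c['cy']
E
python3 - <<'E'
from h import *
s=get_state(); print(s)
for n in ['scene','top','wrist']:
    c,s=shot(n,n+'0.png'); print(n,{k:v for k,v in c.items() if k!='frame'})
E
```

```text
{'time': 0.0, 'qpos': array([-1.30501859e+00,  2.87191023e-01,  1.57818424e+00,  1.20440216e-05,
        1.27859503e+00, -1.49996723e-01]), 'dq': array([-0.00114584,  0.00116916,  0.00031368, -0.00035308, -0.0006645 ,
       -0.00011281]), 'joint_efforts': array([ 1.29592217e-04, -4.05975509e+01, -2.92626160e+01, -1.59426963e-04,
        5.80521708e-03, -1.12539541e-05]), 'eef_pos': array([ 0.2724883 , -0.61683581,  0.22992635]), 'tcp_rot': array([ 9.78468828e-01,  2.06391231e-01, -6.30277094e-05, -1.18715824e-03]), 'contact_force': array([-0.48412107, -0.25074762,  0.3148201 ]), 'wrist_torque': array([0.01661217, 0.01743901, 0.00113004]), 'opening': 0.999933134212637}
scene {'vfov': 47.29969159676463, 'cx': 315.7613947598616, 'cy': 241.20327308147634, 'position': array([1.38073796, 0.32091798, 0.96695171]), 'rotation': array([0.2163072 , 0.31011894, 0.77324085, 0.50905405])}
top {'vfov': 52.54199642746988, 'cx': 317.7100582973772, 'cy': 236.61599822500781, 'position': array([ 0.44868974, -0.00702245,  1.10957532]), 'rotation': array([-0.03841234,  0.05260208,  0.71193429, -0.6992189 ])}
wrist {'vfov': 60.03371602968673, 'cx': 327.183021863559, 'cy': 238.7075883252546, 'mount': array([[ 4.42503498e-04,  9.64765395e-01,  2.63111263e-01,
         6.62727421e-02],
       [ 9.99999154e-01, -1.05099202e-04, -1.29643652e-03,
         4.64181060e-04],
       [-1.22310431e-03,  2.63111614e-01, -9.64764625e-01,
        -1.44925179e-01],
       [ 0.00000000e+00,  0.00000000e+00,  0.00000000e+00,
         1.00000000e+00]])}
```

View pics/top0.png

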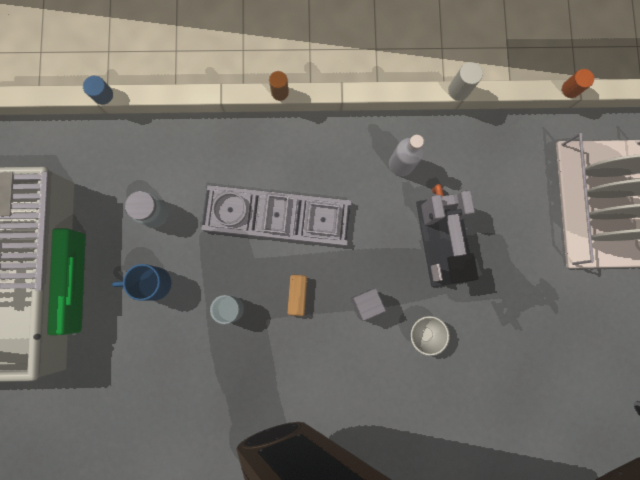

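View pics/scene0.png

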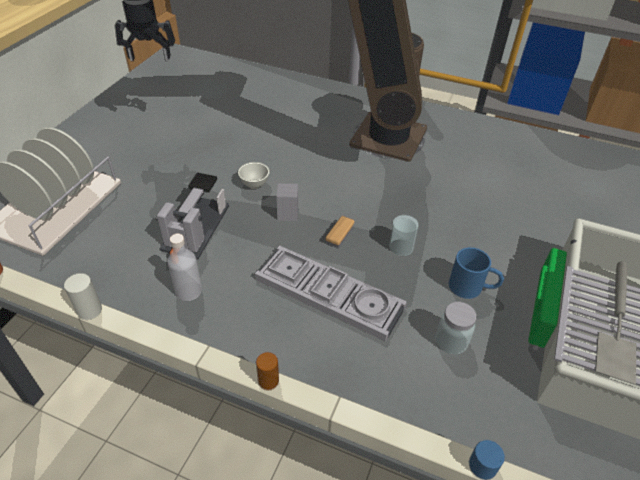

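View pics/wrist0.png

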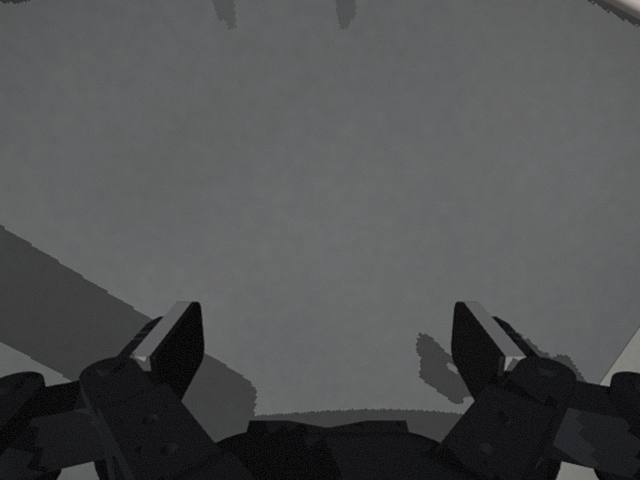

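The top view shows the tumbler at about (227,310), canister (369,304), brush (297,296), round nest (231,210), oblong (277,214), square nest (323,220), paddle pad (462,267), and gauge (436,272). I'll zoom in for detail.

```bash
python3 - <<'E'
from h import *
a=cv2.imread('pics/top0.png')
cv2.imwrite('pics/topz1.png',cv2.resize(a[175:335,195:395],None,fx=4,fy=3.75 if 0 else 4,interpolation=cv2.INTER_CUBIC)[:600])
cv2.imwrite('pics/topz2.png',cv2.resize(a[175:315,390:500],None,fx=4,fy=4,interpolation=cv2.INTER_CUBIC))
c,s=load('top0')
for n,u,v,z in [('tum',227,308,.08),('can',367,300,.08),('round',231,210,.028),('obl',277,214,.028),('sq',323,220,.028),('pad',462,267,.098),('gauge',436,272,.068),('brush',297,296,.03),('ram',430,336,.045)]: print(n,onz(c,s,u,v,z).round(4))
E
```

```text
tum [0.4347 0.1633 0.08  ]
can [ 0.4457 -0.1301  0.08  ]
round [0.6523 0.164  0.028 ]
obl [0.6415 0.0606 0.028 ]
sq [ 0.6262 -0.0428  0.028 ]
pad [ 0.5103 -0.3294  0.098 ]
gauge [ 0.5024 -0.2822  0.068 ]
brush [0.4572 0.0181 0.03  ]
ram [ 0.3658 -0.2682  0.045 ]
```

View pics/topz1.png

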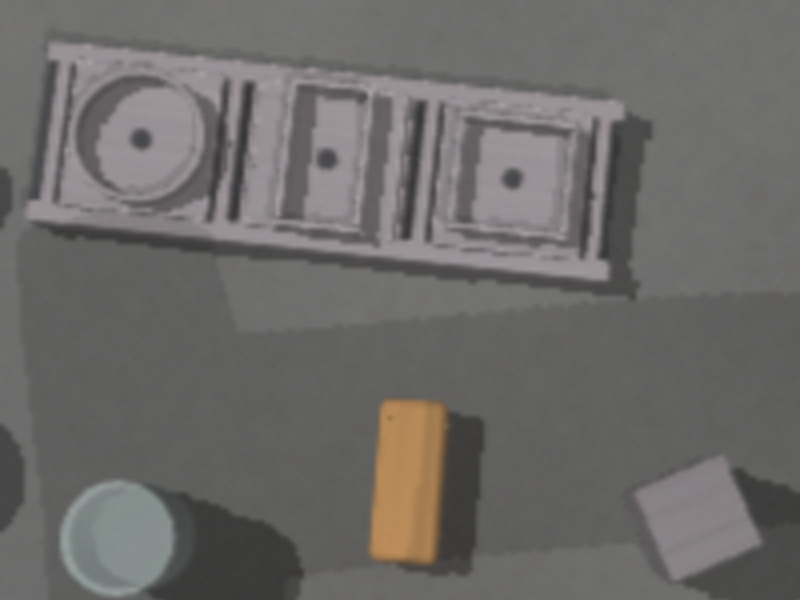

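View pics/topz2.png

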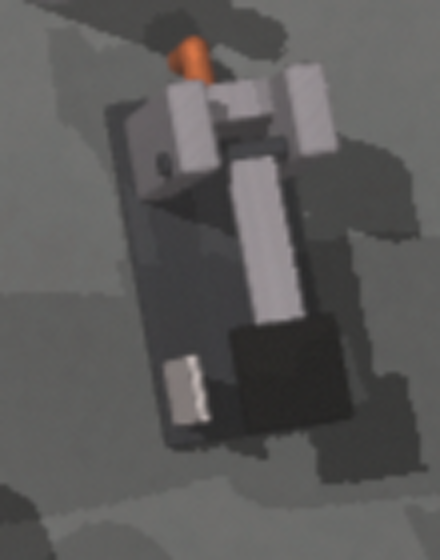

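```bash
cat >> h.py <<'E'
E
python3 - <<'E'
from h import *
c,s=load('top0'); z=lambda x,y,ox,oy:(ox+(x+.5)/4-.5,oy+(y+.5)/4-.5)
P={}
for n,x,y,h in [('tum',118,537,.08),('c1',632,492,.08),('c2',724,456,.08),('c3',763,542,.08),('c4',676,580,.08),('round',142,138,.028),('obl',326,158,.028),('sq',512,178,.028)]:
    P[n]=onz(c,s,*z(x,y,195,175),h); print(n,P[n].round(4))
cc=np.array([P[k][:2] for k in('c1','c2','c3','c4')]); print('can',cc.mean(0),[np.linalg.norm(cc[i]-cc[i-1]) for i in range(4)],[np.arctan2(*(cc[i]-cc[i-1])[::-1]) for i in range(4)])
print('pitch',np.linalg.norm(P['round']-P['obl']),np.linalg.norm(P['obl']-P['sq']))
d=P['round']-P['sq']; print('rackyaw',np.arctan2(-d[0],d[1]))
for n,x,y,h in [('p1',231,335,.098),('p2',335,317,.098),('p3',353,412,.098),('p4',243,432,.098),('lev',255,160,.1),('g1',164,360,.068),('g2',175,425,.068),('g3',196,354,.068),('g4',210,419,.068)]:
    P[n]=onz(c,s,*z(x,y,390,175),h); print(n,P[n].round(4))
print('pad',np.mean([P['p%d'%i] for i in(1,2,3,4)],0))
print('tum-can grasp dist')
E
```

```text
tum [0.4331 0.1693 0.08  ]
c1 [ 0.4512 -0.1     0.08  ]
c2 [ 0.4691 -0.1492  0.08  ]
c3 [ 0.4238 -0.1681  0.08  ]
c4 [ 0.4051 -0.1218  0.08  ]
round [0.6543 0.1659 0.028 ]
obl [0.6413 0.0626 0.028 ]
sq [ 0.6282 -0.042   0.028 ]
can [ 0.43731534 -0.13475761] [np.float64(0.05098702649379562), np.float64(0.052320036573275164), np.float64(0.04908293682929177), np.float64(0.05002262474155283)] [np.float64(0.44076347330785415), np.float64(-1.2213382186712722), np.float64(-2.7448294036356167), np.float64(1.9551780211524699)]
pitch 0.10417018734165423 0.1053887163147259
rackyaw -0.12520029755249942
p1 [ 0.529  -0.2996  0.098 ]
p2 [ 0.5375 -0.3551  0.098 ]
p3 [ 0.4876 -0.3615  0.098 ]
p4 [ 0.4783 -0.3032  0.098 ]
lev [ 0.6214 -0.3168  0.1   ]
g1 [ 0.5185 -0.2713  0.068 ]
g2 [ 0.4835 -0.2755  0.068 ]
g3 [ 0.5214 -0.2888  0.068 ]
g4 [ 0.4864 -0.2946  0.068 ]
pad [ 0.50806999 -0.32984415  0.098     ]
tum-can grasp dist
```

```bash
cat >> h.py <<'E'
def go(x,y,z,a):
    "rows: turn rotvec and shift in tool axes to reach xyz with tool straight down, x axis heading a"
    s=get_state(); r=R.from_quat(s['tcp_rot']); t=R.from_matrix([[np.cos(a),np.sin(a),0],[np.sin(a),-np.cos(a),0],[0,0,-1]])
    print('turn',(r.inv()*t).as_rotvec().round(4),'shift',r.inv().apply(np.array([x,y,z])-s['eef_pos']).round(4),'pos',s['eef_pos'].round(4),'t',s['time'],'F',s['contact_force'].round(2),'op',round(s['opening'],3))
E
python3 -c "
from h import *
go(.437,-.135,.2,.39)"
```

```text
turn [-0.0018 -0.0002  0.0258] shift [ 0.3451 -0.3744  0.031 ] pos [ 0.2725 -0.617   0.2302] t 0.15 F [0.38 0.78 0.2 ] op 1.0
```

>>> arm_command:
  steps:
    - [[0,0,0.026],[0.345,-0.374,0.03],1]
    - [[0,0,0.026],[0.345,-0.374,0.03],1]
    - [[0,0,0.026],[0.345,-0.374,0.03],1]
    - [[0,0,0.026],[0.345,-0.374,0.03],1]
    - [[0,0,0.026],[0.345,-0.374,0.03],1]
    - [[0,0,0.026],[0.345,-0.374,0.03],1]
    - [[0,0,0.026],[0.345,-0.374,0.03],1]
    - [[0,0,0.026],[0.345,-0.374,0.03],1]
    - [[0,0,0.026],[0.345,-0.374,0.03],1]
    - [[0,0,0.026],[0.345,-0.374,0.03],1]
    - [[0,0,0.026],[0.345,-0.374,0.03],1]
  force: 30

```text
time: 1.52
eef_pos: [0.4369, -0.1366, 0.2011]
tcp_rot: [0.981, 0.193, -0.0, -0.001]
contact_force: [-0.3, -1.7, -0.4]
opening: 0.997
```

```bash
python3 -c "
from h import *
go(.437,-.135,.2,.39); c,s=shot('wrist','w1.png')
t=.39
for dx,dy in [(-1,-1),(1,-1),(1,1),(-1,1),(0,0)]:
    print(proj(c,s,[.437+.0255*(dx*np.cos(t)-dy*np.sin(t)),-.135+.0255*(dx*np.sin(t)+dy*np.cos(t)),.08]))"
```

```text
turn [-0.0014 -0.     -0.0017] shift [ 0.0007 -0.0015  0.0011] pos [ 0.4369 -0.1366  0.2011] t 1.525 F [-0.29 -1.71 -0.37] op 0.997
(np.float64(361.82755631842537), np.float64(265.1601246999445))
(np.float64(363.46932180723195), np.float64(189.9879816909846))
(np.float64(284.180106026408), np.float64(190.08394877882125))
(np.float64(286.32894138110237), np.float64(265.2455980918807))
(np.float64(323.95302840171104), np.float64(228.53980155847665))
```

View pics/w1.png

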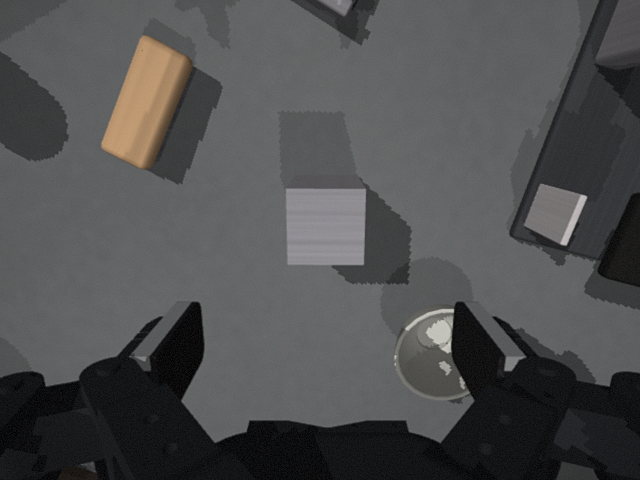

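Canister's top face is at (287..365, 188..265), centre (326,226), within 2 px of the prediction. Its sides are square to the picture. Next I descend and grip.

>>> arm_command:
  steps:
    - [[0,0,0],[0,0,0.06],1]
    - [[0,0,0],[0,0,0.12],1]
    - [[0,0,0],[0.0,0,0.163],1]
    - [[0,0,0],[0,0,0.163],1]
    - [[0,0,0],[0,0,0.163],1]
    - [[0,0,0],[0,0,0.163],-1]
    - [[0,0,0],[0,0,0.163],-1]
    - [[0,0,0],[0,0,0.163],-1]
    - [[0,0,0],[0,0,0.163],-1]
    - [[0,0,0],[0,0,0.163],-1]
    - [[0,0,0],[0,0,0.163],-1]
  force: 40

```text
time: 2.95
eef_pos: [0.438, -0.1371, 0.04]
tcp_rot: [0.981, 0.193, 0.001, 0.0]
contact_force: [-1.3, 0.8, 6.0]
opening: 0.592
```

```bash
python3 -c "
from h import *
go(.437,-.135,.2,.39); c,s=shot('wrist','w2.png')"
```

```text
turn [ 0.0006 -0.0019 -0.0023] shift [ 0.0002 -0.0022 -0.16  ] pos [ 0.438  -0.1371  0.04  ] t 2.95 F [-1.31  0.8   6.02] op 0.592
```

View pics/w2.png

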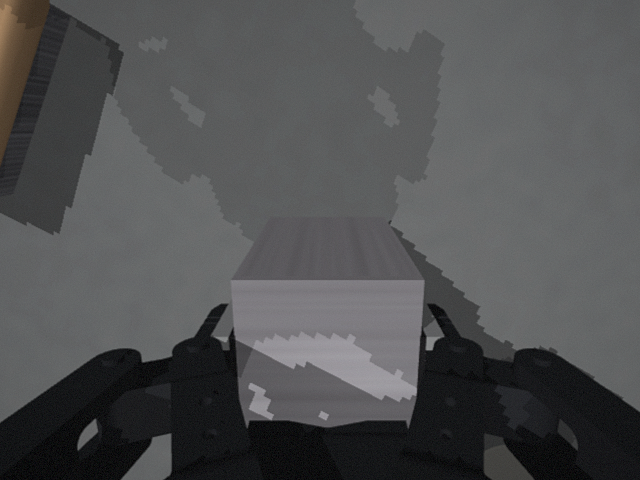

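Gripped: the opening of 0.592 is about 50 mm, which matches. The canister's far top edge is at row 280. I'll lift and work out the in-hand offset.

>>> arm_command:
  steps:
    - [[0,0,0],[0,0,-0.03],-1]
    - [[0,0,0],[0,0,-0.08],-1]
    - [[0,0,0],[0,0,-0.08],-1]
    - [[0,0,0],[0,0,-0.08],-1]

```text
time: 3.5
eef_pos: [0.4372, -0.1366, 0.1194]
tcp_rot: [0.981, 0.193, 0.001, -0.0]
contact_force: [0.2, -0.7, -3.2]
opening: 0.59
```

```bash
python3 -c "
from h import *
c,s=load('w2')
for u in (232,328,423):
  p=onz(c,s,u,280,.08); print(R.from_quat(s['tcp_rot']).inv().apply(p-s['eef_pos']))
c,s=shot('wrist','w3.png')
go(.6282,-.042,.17,-.125)"
```

```text
[ 0.02613754 -0.02500371 -0.03993529]
[ 0.02613043  0.00083749 -0.03991901]
[ 0.02612339  0.02643322 -0.03990287]
turn [-1.600e-03  3.000e-04  5.128e-01] shift [ 0.213  -0.015  -0.0514] pos [ 0.4367 -0.1364  0.1186] t 3.55 F [-0.27 -0.3  -2.19] op 0.591
```

View pics/w3.png

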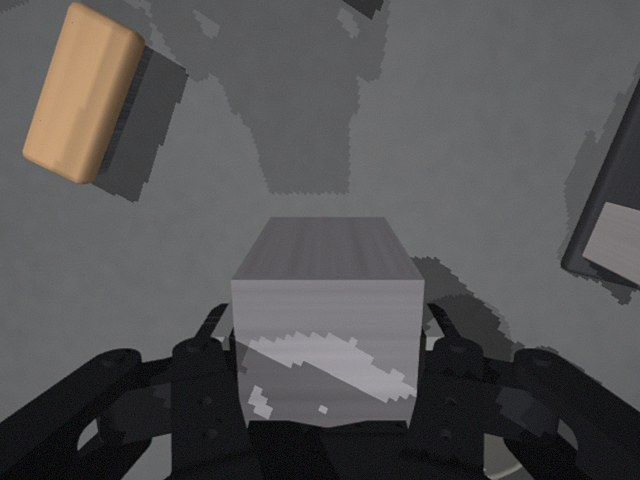

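The canister is held straight. Before placing it I'll check the nests in the scene camera, to get a second view.

```bash
python3 -c "
from h import *
c,s=load('scene0')
for X in ([.6282,-.042,.028],[.6413,.0626,.028],[.6543,.1659,.028],[.4331,.1693,.08],[.508,-.33,.098]): print(proj(c,s,X))
a=cv2.imread('pics/scene0.png')
cv2.imwrite('pics/sz.png',cv2.resize(a[235:345,245:415],None,fx=4,fy=4,interpolation=cv2.INTER_CUBIC))"
```

```text
(np.float64(289.56879209643193), np.float64(267.69077579757976))
(np.float64(329.8699751977058), np.float64(285.93058164512036))
(np.float64(372.0445033417734), np.float64(305.04367719463545))
(np.float64(405.6784963723409), np.float64(223.32111444805975))
(np.float64(203.7463219966446), np.float64(180.52589461681836))
```

View pics/sz.png

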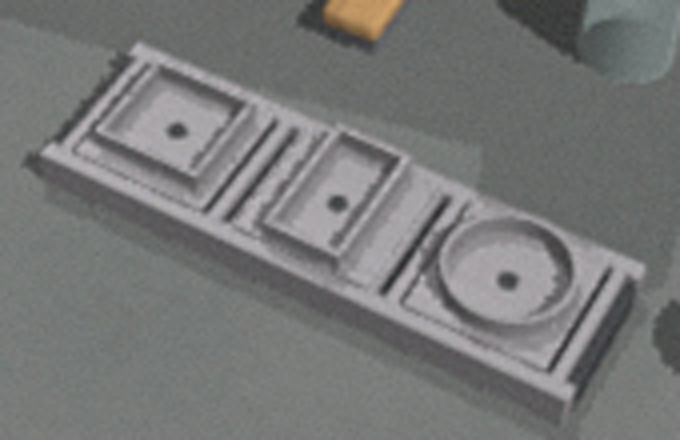

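The scene view's floor holes are at (289.1,267.4), (329.4,285.6) and (372.1,305.1), within 0.5 px of the top-view prediction. Moving over the square nest.

>>> arm_command:
  steps:
    - [[0,0,0.17],[0.06,-0.004,-0.035],-1]
    - [[0,0,0.34],[0.12,-0.009,-0.035],-1]
    - [[0,0,0.513],[0.18,-0.013,-0.035],-1]
    - [[0,0,0.513],[0.213,-0.015,-0.035],-1]
    - [[0,0,0.513],[0.213,-0.015,-0.035],-1]
    - [[0,0,0.513],[0.213,-0.015,-0.035],-1]
    - [[0,0,0.513],[0.213,-0.015,-0.035],-1]

```text
time: 4.42
eef_pos: [0.6268, -0.0424, 0.1526]
tcp_rot: [0.998, -0.063, -0.001, -0.001]
contact_force: [0.2, 1.2, -2.2]
opening: 0.59
```

```bash
python3 -c "
from h import *
c,s=shot('wrist','w4.png'); go(.6276,-.0413,.069,-.125)
print(proj(c,s,[.6413,.0626,.028]))"
```

```text
turn [-0.0015  0.0022 -0.0012] shift [ 0.0006 -0.0012  0.084 ] pos [ 0.6271 -0.0425  0.153 ] t 4.475 F [ 0.25 -0.23 -2.9 ] op 0.594
(np.float64(167.21893593982094), np.float64(226.6334517699796))
```

View pics/w4.png

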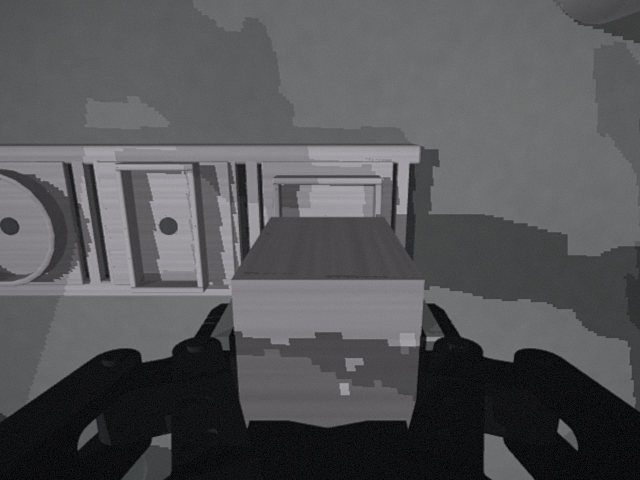

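Oblong hole at (169,226) against the predicted (167,226.6), and the rack is parallel to the picture rows. Lowering.

>>> arm_command:
  steps:
    - [[0,0,0],[0.0005,-0.0007,0.03],-1]
    - [[0,0,0],[0.0005,-0.0007,0.05],-1]
    - [[0,0,0],[0.0005,-0.0007,0.065],-1]
    - [[0,0,0],[0.0005,-0.0007,0.075],-1]
    - [[0,0,0],[0.0005,-0.0007,0.08],-1]
    - [[0,0,0],[0.0005,-0.0007,0.083],-1]
    - [[0,0,0],[0.0005,-0.0007,0.085],-1]
    - [[0,0,0],[0.0005,-0.0007,0.085],-1]

```text
time: 5.48
eef_pos: [0.6278, -0.0418, 0.0684]
tcp_rot: [0.998, -0.063, -0.001, -0.001]
contact_force: [0.8, 0.4, -3.2]
opening: 0.591
```

```bash
python3 -c "
from h import *
c,s=shot('wrist','w5.png'); go(.6276,-.0418,.067,-.125);shot('scene','s5.png')"
```

```text
turn [-0.0014  0.0014 -0.0011] shift [-0.0001  0.      0.0014] pos [ 0.6277 -0.0418  0.0684] t 5.525 F [-0.64 -0.27 -2.83] op 0.592
```

View pics/w5.png

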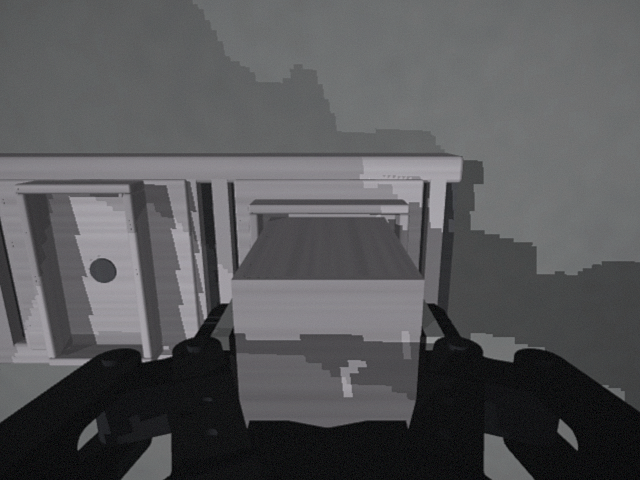

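View pics/s5.png

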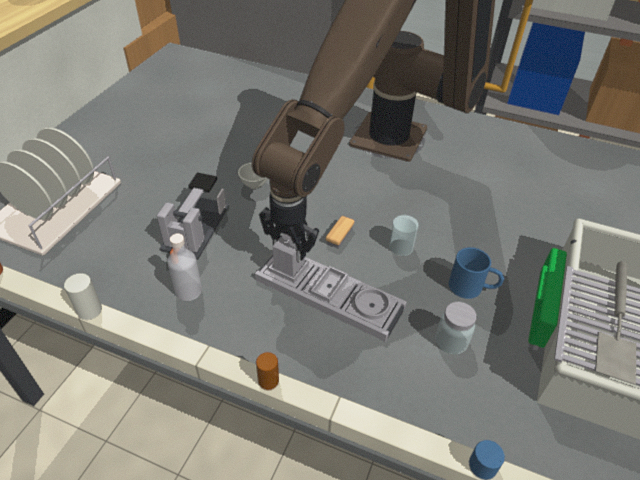

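The canister is inside the frame: frame columns 250–407 are centred at 328, and the canister is at about 327. It is still carrying its own weight, so I lower 2 mm, release and lift.

>>> arm_command:
  steps:
    - [[0,0,0],[0,0,0.002],-1]
    - [[0,0,0],[0,0,0.002],-1]
    - [[0,0,0],[0,0,0.002],0.4]
    - [[0,0,0],[0,0,0.002],1]
    - [[0,0,0],[0,0,0.002],1]
    - [[0,0,0],[0,0,0.002],1]
    - [[0,0,0],[0,0,-0.03],1]
    - [[0,0,0],[0,0,-0.085],1]
    - [[0,0,0],[0,0,-0.13],1]
    - [[0,0,0],[0,0,-0.13],1]

```text
time: 6.82
eef_pos: [0.6309, -0.0426, 0.2045]
tcp_rot: [0.998, -0.063, 0.005, 0.0]
contact_force: [0.2, -1.0, 0.1]
opening: 0.998
```

```bash
python3 -c "
from h import *
c,s=shot('wrist','w6.png'); go(.433,.1693,.2,0)
for X in ([.6282,-.042,.108],[.6413,.0626,.028],[.6543,.1659,.028]): print(proj(c,s,X))"
```

```text
turn [-0.0006 -0.0036 -0.1261] shift [-0.2212 -0.1852  0.0004] pos [ 0.6292 -0.0423  0.201 ] t 6.875 F [ 0.05  0.38 -1.51] op 0.998
(np.float64(325.502978267192), np.float64(245.92895747613537))
(np.float64(192.4663603101263), np.float64(218.77918651839315))
(np.float64(60.71731308421698), np.float64(218.866172935809))
```

View pics/w6.png

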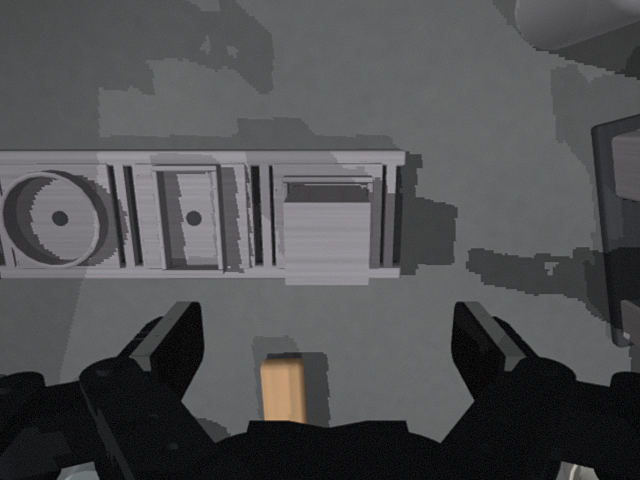

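The canister is seated: its top face spans (284–369, 203–285), centre (326.5,244), against the expected (325.5,246). The nest holes at (194,218) and (60,218) match too. Next is the tumbler; it's round, so no turn is needed.

>>> arm_command:
  steps:
    - [[0,0,0],[-0.221,-0.185,0],1]
    - [[0,0,0],[-0.221,-0.185,0],1]
    - [[0,0,0],[-0.221,-0.185,0],1]
    - [[0,0,0],[-0.221,-0.185,0],1]
    - [[0,0,0],[-0.221,-0.185,0],1]
    - [[0,0,0],[-0.221,-0.185,0],1]
    - [[0,0,0],[-0.221,-0.185,0],1]
    - [[0,0,0],[-0.221,-0.185,0],1]

```text
time: 7.88
eef_pos: [0.4338, 0.1683, 0.1999]
tcp_rot: [0.998, -0.064, 0.001, -0.0]
contact_force: [-0.4, 0.7, -0.9]
opening: 1.003
```

```bash
python3 -c "
from h import *
c,s=shot('wrist','w7.png'); go(.433,.1693,.038,-.125)
print(proj(c,s,[.433,.1693,.08]))"
```

```text
turn [-0.0006 -0.0029 -0.0027] shift [-0.0014 -0.0008  0.162 ] pos [0.4338 0.1682 0.2   ] t 7.925 F [-0.57  0.8   0.67] op 1.001
(np.float64(324.55763635258194), np.float64(232.44079715736387))
```

View pics/w7.png

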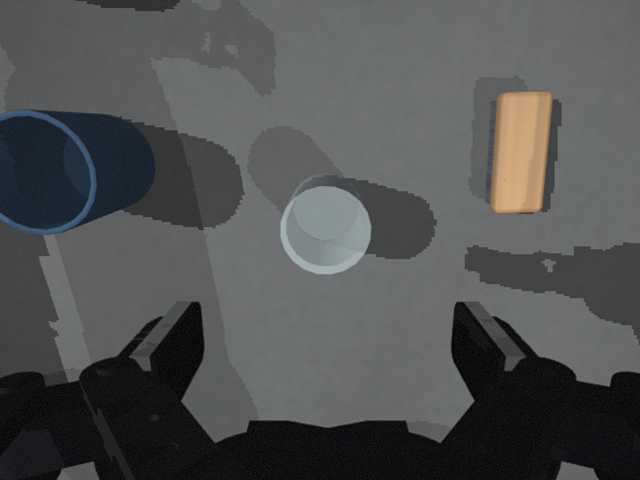

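Tumbler top circle: columns 281–371, rows 186–274, centre (326,230). That puts it directly below the TCP, so I descend straight down.

>>> arm_command:
  steps:
    - [[0,0,0],[0,0,0.06],1]
    - [[0,0,0],[0,0,0.12],1]
    - [[0,0,0],[0.0,0,0.162],1]
    - [[0,0,0],[0,0,0.162],1]
    - [[0,0,0],[0,0,0.162],1]
    - [[0,0,0],[0,0,0.162],-1]
    - [[0,0,0],[0,0,0.162],-1]
    - [[0,0,0],[0,0,0.162],-1]
    - [[0,0,0],[0,0,0.162],-1]
    - [[0,0,0],[0,0,0.162],-1]
  force: 40

```text
time: 9.18
eef_pos: [0.4363, 0.1686, 0.0407]
tcp_rot: [0.998, -0.064, 0.004, -0.001]
contact_force: [-1.1, -0.4, 6.3]
opening: 0.691
```

>>> arm_command:
  steps:
    - [[0,0,0],[0,0,-0.03],-1]
    - [[0,0,0],[0,0,-0.09],-1]
    - [[0,0,0],[0,0,-0.115],-1]
    - [[0,0,0],[0,0,-0.115],-1]
    - [[0,0,0],[0,0,-0.115],-1]

```text
time: 9.8
eef_pos: [0.4342, 0.1684, 0.1542]
tcp_rot: [0.998, -0.064, 0.003, -0.0]
contact_force: [0.2, -0.6, -3.6]
opening: 0.698
```

```bash
python3 -c "
from h import *
c,s=shot('wrist','w8.png'); go(.6543,.1655,.153,-.125)
r=R.from_quat(s['tcp_rot'])
for t in np.linspace(0,2*np.pi,12,endpoint=False): print(np.round(proj(c,s,s['eef_pos']+r.apply([.03*np.cos(t),.03*np.sin(t),-.042])),1))"
```

```text
turn [-0.0006 -0.0037 -0.0028] shift [ 0.2189 -0.0253  0.0014] pos [0.4339 0.1683 0.1536] t 9.85 F [-0.13  0.53 -2.58] op 0.702
[325.1 270.1]
[381.8 284.5]
[420.8 322.3]
[431.9 370.9]
[414.7 416.4]
[375.7 447.9]
[325.3 459.1]
[274.9 448. ]
[235.8 416.6]
[218.5 371.1]
[229.5 322.3]
[268.5 284.5]
```

View pics/w8.png

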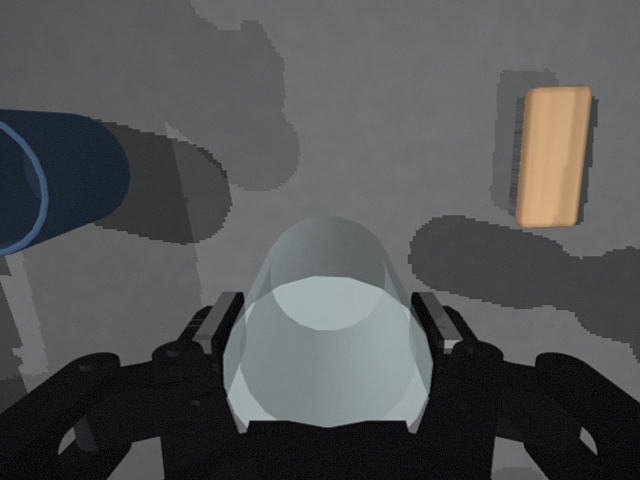

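```bash
python3 -c "
from h import *
c,s=load('w8'); r=R.from_quat(s['tcp_rot'])
z=s['eef_pos'][2]+.0393
for u,v in [(328,276),(223,371),(433,371)]: print(r.inv().apply(onz(c,s,u,v,z)-s['eef_pos']))
ox,oy=-.0025,.0007
a=-.125
go(.6543-ox*np.cos(a)-oy*np.sin(a),.1655-ox*np.sin(a)+oy*np.cos(a),.153,-.125)"
```

```text
[ 0.02731003  0.00076087 -0.0391648 ]
[-0.0017405  -0.02949033 -0.03927939]
[-0.00174293  0.03108055 -0.03934065]
turn [-0.0006 -0.0037 -0.0028] shift [ 0.2214 -0.026   0.0015] pos [0.4339 0.1683 0.1536] t 9.85 F [-0.13  0.53 -2.58] op 0.702
```

The tumbler sits at (-2.6, +0.8) mm in the tool frame. I compensate for that and move over the round nest.

>>> arm_command:
  steps:
    - [[0,0,0],[0.06,-0.007,0],-1]
    - [[0,0,0],[0.12,-0.014,0],-1]
    - [[0,0,0],[0.18,-0.021,0],-1]
    - [[0,0,0],[0.2215,-0.026,0],-1]
    - [[0,0,0],[0.2215,-0.026,0],-1]
    - [[0,0,0],[0.2215,-0.026,0],-1]
    - [[0,0,0],[0.2215,-0.026,0],-1]

```text
time: 10.72
eef_pos: [0.6554, 0.1661, 0.1534]
tcp_rot: [0.998, -0.064, 0.001, -0.0]
contact_force: [-1.2, -0.9, -1.8]
opening: 0.701
```

```bash
python3 -c "
from h import *
c,s=shot('wrist','w9.png'); r=R.from_quat(s['tcp_rot'])
ox,oy=-.0026,.0008
a=-.125
go(.6543-ox*np.cos(a)-oy*np.sin(a),.1655-ox*np.sin(a)+oy*np.cos(a),.07,-.125)
print(proj(c,s,[.6413,.0626,.028]),proj(c,s,[.6282,-.042,.108]))"
```

```text
turn [-0.0003 -0.0024 -0.0022] shift [ 0.0011 -0.      0.084 ] pos [0.6556 0.1661 0.154 ] t 10.775 F [-0.45  0.04 -1.88] op 0.697
(np.float64(481.5490781630175), np.float64(230.11196141797438)) (np.float64(758.0639597248988), np.float64(269.2570936329523))
```

View pics/w9.png

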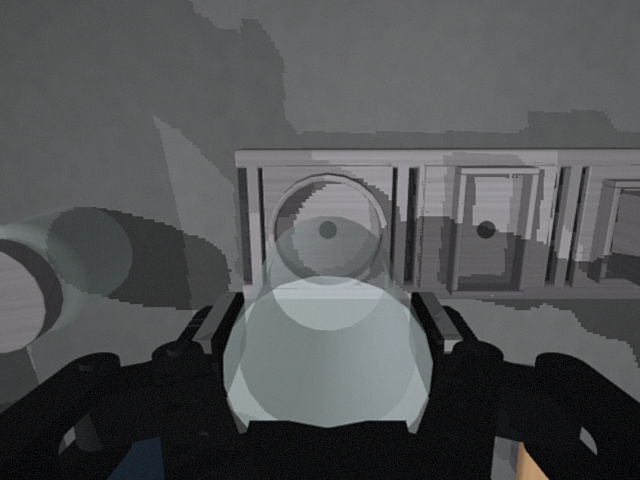

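```bash
python3 -c "
from h import *
c,s=load('w9'); r=R.from_quat(s['tcp_rot'])
for u,v,z in [(328,229.5,.028),(486,229.5,.028),(271,229.5,.042),(385,229.5,.042)]:
  p=onz(c,s,u,v,z); print(p.round(4),r.inv().apply(p-s['eef_pos']).round(4))"
```

```text
[0.6548 0.1647 0.028 ] [-0.0006  0.0014  0.1254]
[0.6413 0.0596 0.028 ] [-0.0006  0.1074  0.1254]
[0.6628 0.2003 0.042 ] [ 0.0029 -0.0349  0.1114]
[0.6536 0.1284 0.042 ] [0.0029 0.0376 0.1114]
```

Hole in tool frame: (-0.6, +1.4) mm. Tumbler: (-2.6, +0.8) mm. I correct by about (+1.5, +0.3) mm and lower.

>>> arm_command:
  steps:
    - [[0,0,0],[0.0015,0.0003,0.03],-1]
    - [[0,0,0],[0.0015,0.0003,0.05],-1]
    - [[0,0,0],[0.0015,0.0003,0.065],-1]
    - [[0,0,0],[0.0015,0.0003,0.075],-1]
    - [[0,0,0],[0.0015,0.0003,0.08],-1]
    - [[0,0,0],[0.0015,0.0003,0.083],-1]
    - [[0,0,0],[0.0015,0.0003,0.084],-1]
    - [[0,0,0],[0.0015,0.0003,0.084],-1]

```text
time: 11.78
eef_pos: [0.6576, 0.1656, 0.0705]
tcp_rot: [0.998, -0.064, 0.002, -0.0]
contact_force: [-0.1, 0.5, -2.1]
opening: 0.696
```

```bash
python3 -c "
from h import *
c,s=shot('wrist','w10.png'); go(.6569,.1659,.069,-.125)
r=R.from_quat(s['tcp_rot'])
for t in [1]: print(np.round(proj(c,s,[.6543,.1655,.028]),1))"
```

```text
turn [-0.0006 -0.0033 -0.0023] shift [-0.0008 -0.0001  0.0015] pos [0.6576 0.1657 0.0705] t 11.825 F [ 1.28 -0.13 -1.72] op 0.695
[327.  276.9]
```

View pics/w10.png

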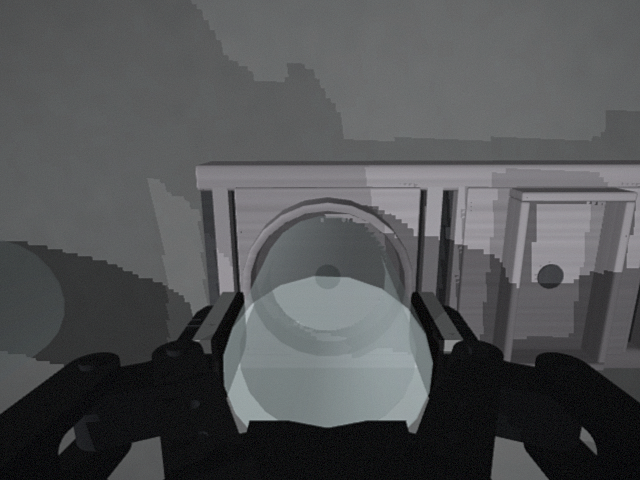

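The tumbler's mouth lies inside the ring, and the floor hole at (327.5,277) matches the prediction. I lower the last 2–3 mm, release and lift.

>>> arm_command:
  steps:
    - [[0,0,0],[-0.0005,0,0.002],-1]
    - [[0,0,0],[-0.0005,0,0.003],-1]
    - [[0,0,0],[-0.0005,0,0.003],-1]
    - [[0,0,0],[-0.0005,0,0.003],0.5]
    - [[0,0,0],[-0.0005,0,0.003],1]
    - [[0,0,0],[-0.0005,0,0.003],1]
    - [[0,0,0],[-0.0005,0,0.003],1]
    - [[0,0,0],[0,0,-0.03],1]
    - [[0,0,0],[0,0,-0.085],1]
    - [[0,0,0],[0,0,-0.13],1]
    - [[0,0,0],[0,0,-0.13],1]

```text
time: 13.2
eef_pos: [0.6602, 0.166, 0.207]
tcp_rot: [0.998, -0.064, 0.007, -0.001]
contact_force: [-0.7, 0.4, -0.1]
opening: 0.999
```

```bash
python3 -c "
from h import *
c,s=shot('wrist','w11.png'); print(proj(c,s,[.6543,.1655,.108])); r=R.from_quat(s['tcp_rot'])
shot('top','t11.png'); shot('scene','s11.png')
th=np.arctan2(.0085+.009,-.055)
go(.508,-.33,.16,.14)"
```

```text
(np.float64(328.3694532401359), np.float64(250.37355186253552))
turn [ 1.000e-04 -1.000e-03 -2.673e-01] shift [-0.0843  0.5104  0.0389] pos [0.6564 0.1655 0.199 ] t 13.35 F [ 0.47  0.89 -0.13] op 1.001
```

View pics/w11.png

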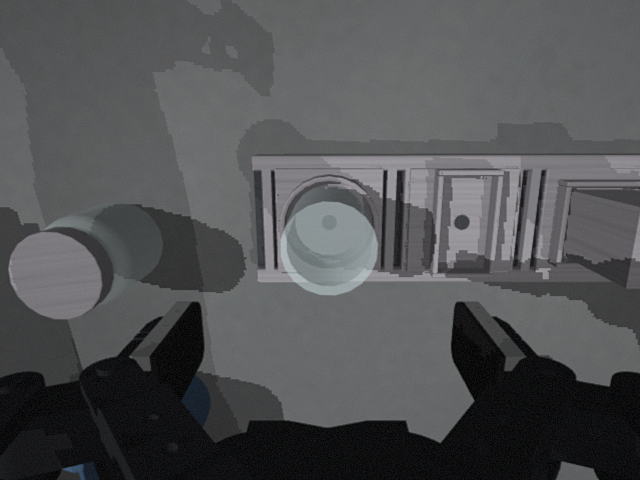

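View pics/s11.png

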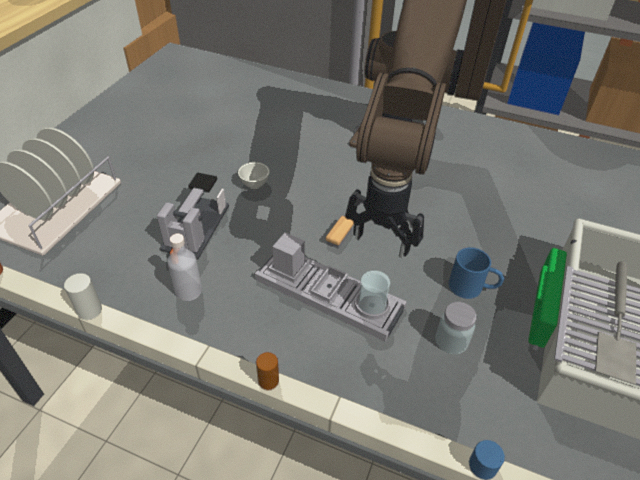

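Both are seated and upright. The tumbler's top circle is centred at (329,248) against the expected (328,250), and bystanders are unmoved. I go to the paddle at height, closing the fingers on the way.

>>> arm_command:
  steps:
    - [[0,0,-0.125],[-0.084,0.51,0],-1]
    - [[0,0,-0.25],[-0.084,0.51,0],-1]
    - [[0,0,-0.25],[-0.084,0.51,0],-1]
    - [[0,0,-0.25],[-0.084,0.51,0],-1]
    - [[0,0,-0.25],[-0.084,0.51,0],-1]
    - [[0,0,-0.25],[-0.084,0.51,0],-1]
    - [[0,0,-0.25],[-0.084,0.51,0],-1]
    - [[0,0,-0.25],[-0.084,0.51,0],-1]
    - [[0,0,-0.25],[-0.084,0.51,0],-1]
    - [[0,0,-0.25],[-0.084,0.51,0],-1]
    - [[0,0,-0.25],[-0.084,0.51,0],-1]
    - [[0,0,-0.25],[-0.084,0.51,0],-1]

```text
time: 14.85
eef_pos: [0.5089, -0.3279, 0.1986]
tcp_rot: [0.998, 0.062, 0.0, -0.0]
contact_force: [-0.3, -0.0, 0.1]
opening: -0.001
```

```bash
python3 -c "
from h import *
c,s=shot('wrist','w12.png'); go(.508,-.33,.11,.12)
print(proj(c,s,[.508,-.33,.098]))
g,_=shot('top','t12.png')"
```

```text
turn [-0.0001 -0.0009  0.0049] shift [-0.0012  0.0018  0.0888] pos [ 0.5089 -0.3281  0.1988] t 14.9 F [-0.15 -0.03 -0.22] op 0.001
(np.float64(329.0920862505804), np.float64(239.87873690229227))
```

View pics/w12.png

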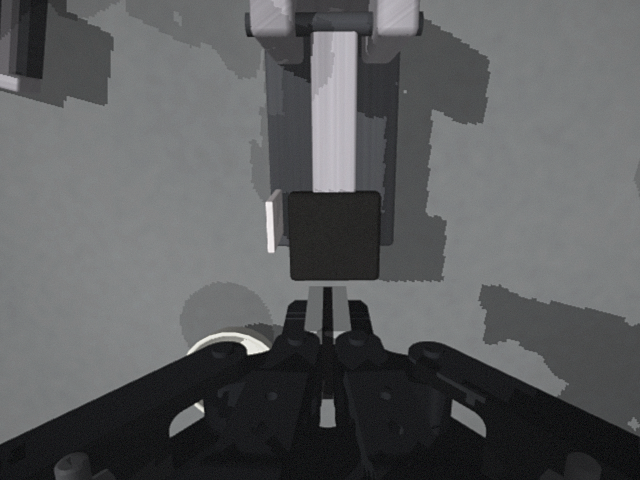

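The pad spans columns 289–380 and rows 192–280, centre (334.5,236), with the lever upright in the picture. I shift about (+1, +4) mm and descend to just above it, at 98 mm.

>>> arm_command:
  steps:
    - [[0,0,0.005],[0.001,0.0045,0.05],-1]
    - [[0,0,0.005],[0.001,0.0045,0.085],-1]
    - [[0,0,0.005],[0.001,0.0045,0.093],-1]
    - [[0,0,0.005],[0.001,0.0045,0.093],-1]
    - [[0,0,0.005],[0.001,0.0045,0.093],-1]

```text
time: 15.58
eef_pos: [0.5117, -0.3335, 0.1083]
tcp_rot: [0.998, 0.06, 0.002, 0.001]
contact_force: [-0.1, 0.0, -0.4]
opening: -0.001
```

```bash
python3 -c "
from h import *
go(.5095,-.333,.071,.12)"
```

```text
turn [ 0.0031 -0.0036 -0.    ] shift [-0.0023 -0.0009  0.0373] pos [ 0.5117 -0.3335  0.1083] t 15.575 F [-0.1   0.05 -0.41] op -0.001
```

>>> arm_command:
  steps:
    - [[0,0,0],[-0.001,0,0.01],-1]
    - [[0,0,0],[-0.001,0,0.016],-1]
    - [[0,0,0],[-0.001,0,0.022],-1]
    - [[0,0,0],[-0.001,0,0.028],-1]
    - [[0,0,0],[-0.001,0,0.032],-1]
    - [[0,0,0],[-0.001,0,0.034],-1]
    - [[0,0,0],[-0.001,0,0.034],-1]
    - [[0,0,0],[-0.001,0,0.034],-1]

```text
time: 16.58
eef_pos: [0.5123, -0.3345, 0.0755]
tcp_rot: [0.998, 0.06, 0.004, 0.002]
contact_force: [1.5, -0.2, 5.7]
opening: 0.001
```

```bash
python3 -c "
from h import *
c,s=shot('wrist','w13.png');go(.5095,-.333,.071,.12)
a=shot('scene','s13.png')[0]['frame'][:,:,::-1]
cv2.imwrite('pics/s13z.png',cv2.resize(a[150:270,130:250],None,fx=5,fy=5,interpolation=cv2.INTER_CUBIC))"
```

```text
turn [ 0.0054 -0.0068 -0.0005] shift [-0.0026 -0.0019  0.0045] pos [ 0.5123 -0.3345  0.0755] t 16.625 F [ 1.58 -0.71  6.27] op 0.0
```

View pics/w13.png

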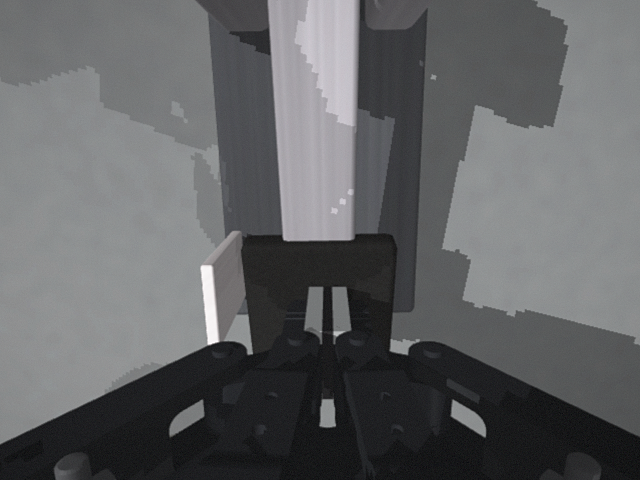

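View pics/s13z.png

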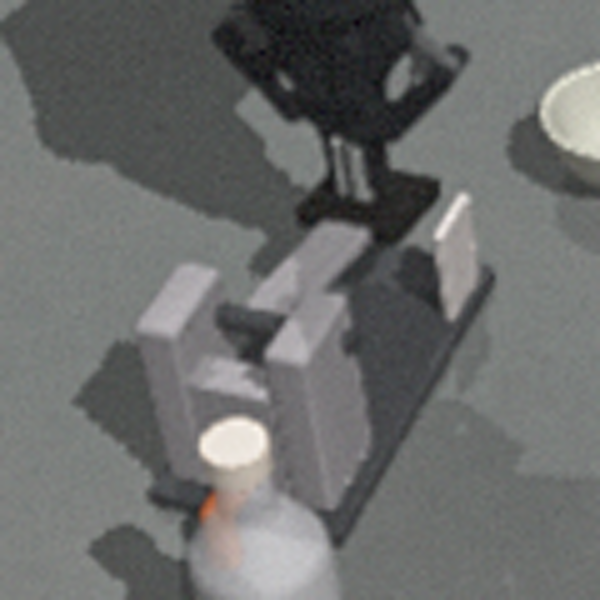

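The pad is down near gauge level, force is about 6 N and the estimated angle is about 0.21 rad. I press 4 mm further.

>>> arm_command:
  steps:
    - [[0,0,0],[-0.001,0,0.0075],-1]
    - [[0,0,0],[-0.001,0,0.0075],-1]
    - [[0,0,0],[-0.001,0,0.0075],-1]
    - [[0,0,0],[-0.001,0,0.0075],-1]
    - [[0,0,0],[-0.001,0,0.0075],-1]

```text
time: 17.3
eef_pos: [0.5127, -0.3347, 0.0693]
tcp_rot: [0.998, 0.06, 0.005, 0.003]
contact_force: [1.1, 2.6, 6.1]
opening: -0.002
```

```bash
python3 -c "
from h import *
c,s=shot('wrist','w14.png');go(.5095,-.333,.071,.12)
h=np.array([.510,-.334]); 
for th in (.15,.2,.25,.3,.35):
  # pad far top edge, center at +28mm from pad centre
  L=.092; x=.120-(L*np.cos(th)+.008*0+.008*np.sin(th)); z=.09+.008*np.cos(th)-L*np.sin(th)
  X=h+x*np.array([np.cos(.12),np.sin(.12)]); print(th,np.round(proj(c,s,[*X,z]),1))
a=shot('scene','s14.png')[0]['frame'][:,:,::-1]
cv2.imwrite('pics/s14z.png',cv2.resize(a[150:270,130:250],None,fx=5,fy=5,interpolation=cv2.INTER_CUBIC))"
```

```text
turn [ 0.0061 -0.0098 -0.0008] shift [-0.003  -0.0021 -0.0018] pos [ 0.5127 -0.3347  0.0693] t 17.35 F [1.54 2.51 6.91] op 0.003
0.15 [322.3 255.2]
0.2 [322.3 250. ]
0.25 [322.4 244.6]
0.3 [322.4 239. ]
0.35 [322.4 233. ]
```

View pics/w14.png

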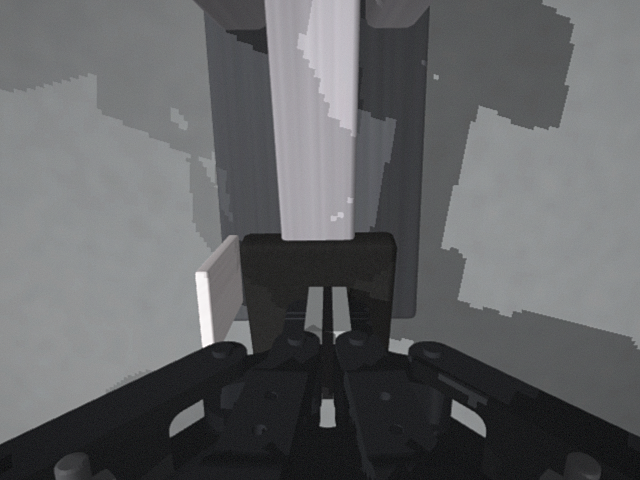

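View pics/s14z.png

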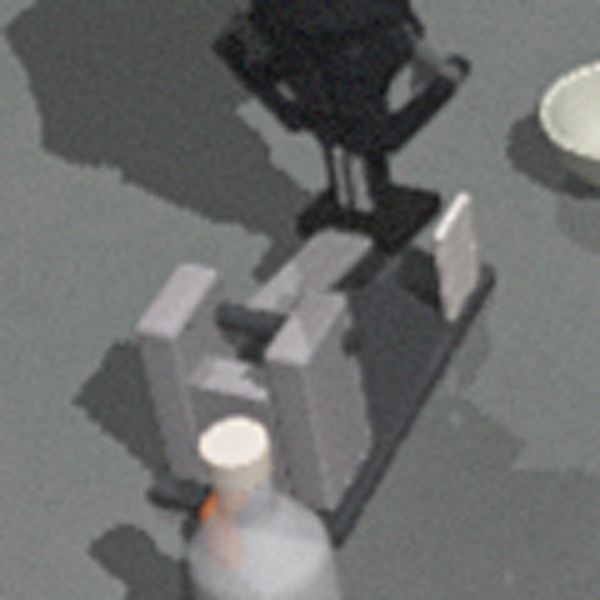

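View pics/s14.png

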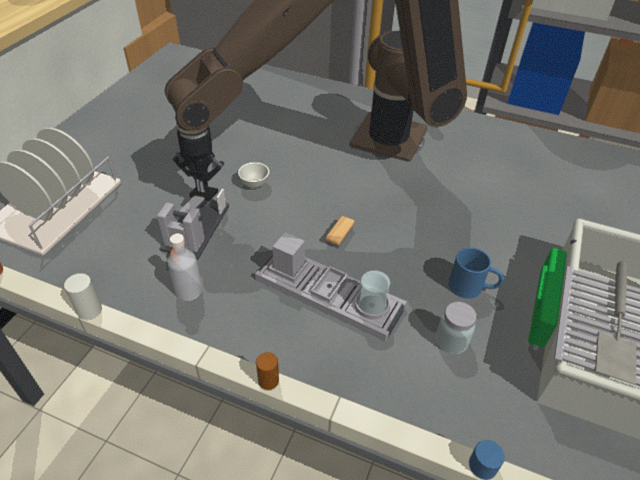

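```bash
python3 - <<'E'
from h import *
def padpt(h,a,l,w,th): # l toward hinge from centre, w left
  L=.120-l; x=.120-(L*np.cos(th)+.008*np.sin(th)); z=.09+.008*np.cos(th)-L*np.sin(th)
  u=np.array([np.cos(a),np.sin(a)]); n=np.array([-u[1],u[0]]); return [*(h+x*u+w*n),z]
c,s=load('w12')
cs=np.array([onz(c,s,u,v,.098)[:2] for u,v in [(289,192),(380,192),(380,280),(289,280)]]); h=cs.mean(0); a=np.arctan2(*(cs[0]+cs[1]-cs[2]-cs[3])[::-1]); print('pad',h,a)
a=.118
c2,s2=load('w14'); c3,s3=load('s14'); c4,s4=load('scene0')
print('rest scene',[np.round(proj(c4,s4,padpt(h,a,l,w,0)),1) for l,w in [(.028,.028),(-.028,.028),(-.028,-.028)]])
for th in (.15,.2,.25,.3,.35):
  print(th,'wrist far',np.round(proj(c2,s2,padpt(h,a,.028,.028,th)),1),'scene',[np.round(proj(c3,s3,padpt(h,a,l,w,th)),1) for l,w in [(.028,.028),(-.028,.028),(-.028,-.028),(.028,-.028)]])
A=cv2.imread('pics/scene0.png'); B=cv2.imread('pics/s14.png')
cv2.imwrite('pics/cmp.png',np.hstack([cv2.resize(x[160:220,180:230],None,fx=8,fy=8,interpolation=cv2.INTER_CUBIC) for x in (A,B)]))
W=cv2.imread('pics/w14.png'); cv2.imwrite('pics/wz.png',cv2.resize(W[200:350,180:420],None,fx=3,fy=3))
E
```

```text
pad [ 0.5100601  -0.33307746] 0.13008253254685853
rest scene [array([208.1, 189.9]), array([217.2, 176. ]), array([196.6, 171.8])]
0.15 wrist far [234.3 254.7] scene [array([208.8, 194.2]), array([218.1, 183. ]), array([197.7, 178.8]), array([187.8, 189.7])]
0.2 wrist far [237.1 249.6] scene [array([208.9, 195.7]), array([218.3, 185.5]), array([198. , 181.3]), array([188. , 191.3])]
0.25 wrist far [239.6 244.2] scene [array([209.1, 197.3]), array([218.4, 188. ]), array([198.1, 183.8]), array([188.1, 192.8])]
0.3 wrist far [242.  238.5] scene [array([209.1, 198.9]), array([218.5, 190.6]), array([198.2, 186.3]), array([188.3, 194.5])]
0.35 wrist far [244.2 232.6] scene [array([209.2, 200.5]), array([218.5, 193.2]), array([198.3, 189. ]), array([188.3, 196.1])]
```

View pics/cmp.png

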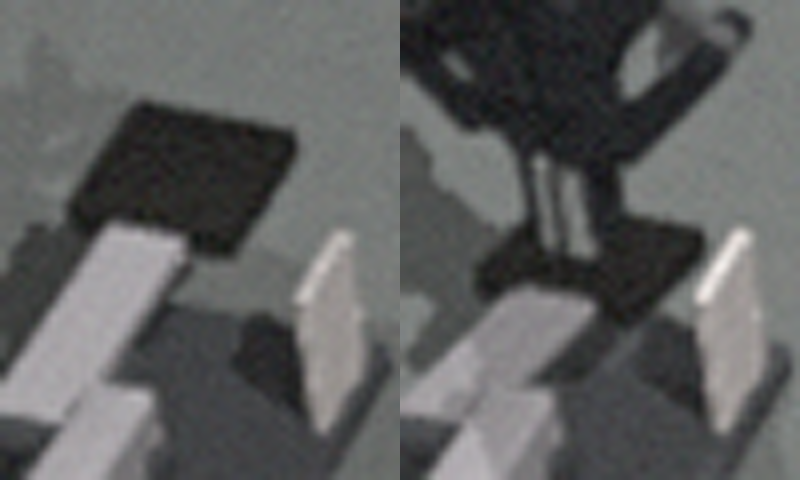

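View pics/wz.png

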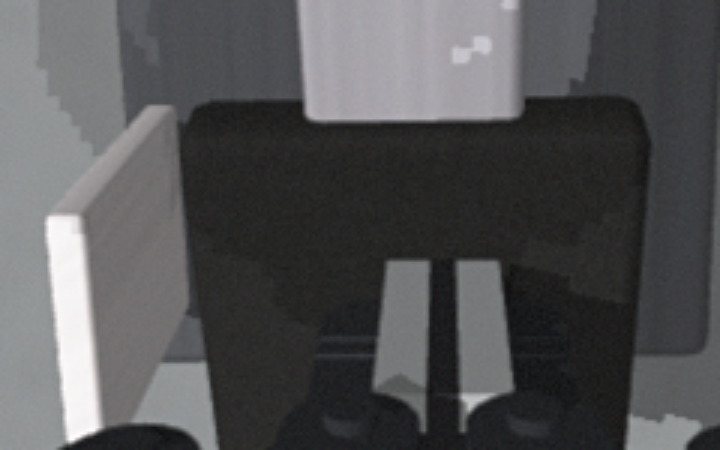

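The scene view's near-left pad corner, at (217.9,189.4), and the wrist view's far edge both put the angle at about 0.28 rad. That's in range but a little deep, so I ease up about 3 mm towards 0.25.

>>> arm_command:
  steps:
    - [[0,0,0],[-0.002,0,-0.0015],-1]
    - [[0,0,0],[-0.002,0,-0.0015],-1]
    - [[0,0,0],[-0.002,0,-0.0015],-1]
    - [[0,0,0],[-0.002,0,-0.0015],-1]
    - [[0,0,0],[-0.002,0,-0.0015],-1]
    - [[0,0,0],[-0.002,0,-0.0015],-1]
    - [[0,0,0],[-0.002,0,-0.0015],-1]
    - [[0,0,0],[-0.002,0,-0.0015],-1]

```text
time: 18.4
eef_pos: [0.5123, -0.3348, 0.072]
tcp_rot: [0.998, 0.059, 0.007, 0.003]
contact_force: [1.6, 2.4, 6.5]
opening: -0.003
```

```bash
python3 -c "
from h import *
go(.5095,-.333,.071,.12)
for i in range(4):
  a=read_camera('scene')['frame'][:,:,::-1]; print(get_state()['contact_force'].round(2),get_state()['eef_pos'].round(4))
B=shot('scene','s15.png')[0]['frame'][:,:,::-1]
A=cv2.imread('pics/s14.png')
cv2.imwrite('pics/cmp2.png',np.hstack([cv2.resize(x[160:220,180:230],None,fx=8,fy=8,interpolation=cv2.INTER_CUBIC) for x in (A,B)]))
shot('top','t15.png')
"
```

```text
turn [ 0.0066 -0.0131 -0.0013] shift [-0.0025 -0.0021  0.001 ] pos [ 0.5123 -0.3348  0.072 ] t 18.4 F [1.65 2.42 6.45] op -0.003
[1.9  2.28 6.12] [ 0.5122 -0.3348  0.072 ]
[1.85 3.27 5.93] [ 0.5122 -0.3348  0.072 ]
[1.16 0.94 5.97] [ 0.5122 -0.3348  0.072 ]
[2.04 2.37 7.4 ] [ 0.5122 -0.3348  0.072 ]
```

View pics/cmp2.png

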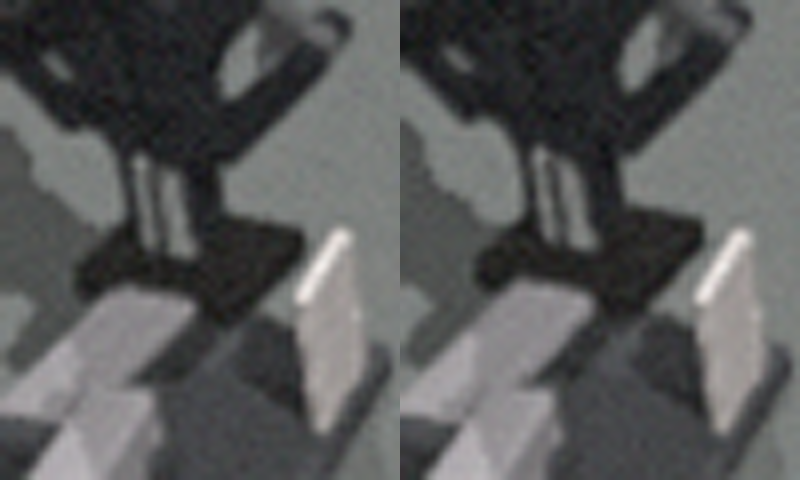

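View pics/t15.png

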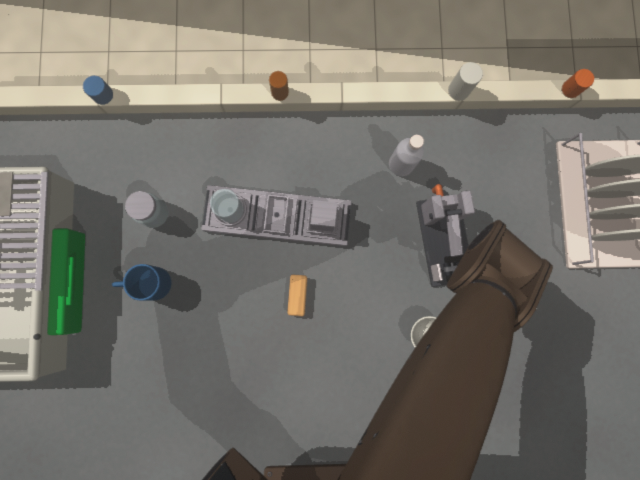

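The pad corner is now at row about 188.1, which means roughly 0.25 rad. Force is steady at 6–7 N, both vessels are in their nests, and bystanders are in place. Handing in.

```bash
python3 -c "
from h import *
print(sign_off()); s=get_state(); print(s['time'],s['contact_force'],s['eef_pos'])"
```

```text
the job is handed in; nothing more can be done
None
the job is handed in; nothing more can be done
```

The canister is in the square nest and the tumbler in the round nest, both mouth down and released. I finished holding the paddle at about half travel with the closed fingers, and handed the job in at about 18.7 s; no verdict came back.

- **Nests:** seen from the wrist camera after letting go, each top face was within about 1–2 mm of its nest centre, and both stood upright. The last top view showed both vessels in their nests, and the bystanders looked where they started; the arm hid part of the ramekin in that view.
- **Paddle:** the fingers held 6–7 N, steady. The scene view of the pad corner gave about 0.25 rad.
- **Disagreement:** before I eased the paddle up 3 mm, the estimates differed. The two views put it at about 0.28 rad, the fingertip height at about 0.26, and the noisy force reading suggested nearer 0.20. All of these are inside the 0.18–0.32 range.

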